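# Stack the tea-for-one set on its trivet

## Task

Put the cobalt tea-for-one set back together on the green silicone trivet, one piece at a time from the bottom up: stand the cobalt-dotted cup upright in the middle of the trivet, then nest the foot of the little teapot in the cup's mouth, then hang the steel tea strainer in the teapot's neck, and last put the lid on the strainer so that it sits level. It is ceramic, so set every piece down gently without dropping it, leave it all seated and upright, and do not push the other things on the counter about.

Things in the scene. Friction and masses are not known exactly. Their poses are not given: they have to be found in the camera images.
- cup_center (a point): White cup, cobalt rim band, dots and loop handle. 60 mm high, 64 mm across its upper 35 mm, foot 44 mm; mouth 56 mm inside. The handle points to its own +y, to 57 mm from the axis, 13 to 53 mm up. The point is on its axis, 30 mm above the underside; z up. 170 g. Stands upright at any yaw.
- pot_center (a point): Small white teapot, no lid on, cobalt dots, handle (own +y, to 76 mm) and spout (own -y, to 73 mm). 80 mm high, body 92 mm, neck 53 mm across (bore 45) from 62 to 80 mm up, clear of handle and spout: grip it there, any side. Foot 7 mm deep, 42 to 49 mm across; nested in the cup, pot underside is 53 mm above cup underside. Point: on axis, 40 mm above underside, z up. 300 g. Upright, any yaw.
- basket_center (a point): Steel strainer basket, 48 mm high, 37 mm across, with a flange on top 58 mm across, 6 mm thick (42 to 48 mm up); grip it by the flange. Opening 34 mm. Hung in the pot's neck, flange on the neck's rim, its underside is 38 mm above the pot's underside. The point is on its axis, 24 mm above its underside; z up. 70 g. Stands upright.
- lid_center (a point): White lid, 62 mm across, cobalt dots and cobalt knob. 36 mm high: plug 0 to 8 mm up (24 to 29 mm across), plate and low dome 8 to 17 mm, upright knob 17 mm across from 17 to 36 mm. Seated with its plug in the strainer's opening, its underside is 40 mm above the strainer's underside. The point is on its axis, 18 mm above its underside; z up. 60 g. Lies knob up.
- trivet: Round green silicone trivet, 110 mm across and 8 mm thick, with a small hanging loop on its own +x side; it is fast on the counter. The origin is the centre of its underside, z up, so its flat top is 8 mm above the origin.
- saucers: Bystander: stack of four steel saucers, 110 mm across and 27 mm high. Origin at the centre of the underside. Leave it where it is.
- beaker: Bystander: terracotta beaker with a cream rim and no handle, 66 mm across and 65 mm high; not part of the set. Origin at the centre of the underside. Leave it where it is.
- sugar: Bystander: yellow sugar pot with a wooden lid, 66 mm across and 64 mm high. Origin at the centre of the underside. Leave it where it is.
- jar: Bystander: glass jar of tea with a dark twist cap, 80 mm across and 100 mm high. Origin at the centre of the underside. Leave it where it is.
- jug: Bystander: steel milk jug, 72 mm across and 80 mm high, with a wire handle to 58 mm from the axis. Origin at the centre of the underside. Leave it where it is.

How it is judged (in metres and radians):
On the way, in this order (a step that is already met when the one before it is completed fails the run):
1. the cup stands upright in the middle of the trivet (horizontal distance between cup_center and trivet below 0.015 m and z of cup_center in the frame of trivet between 0.0345 and 0.0415 m and angle between cup_center's own z axis and vertical below 0.1 rad and linear speed of cup below 0.02 m/s), for 0.2 s.
2. the teapot's foot is nested in the cup's mouth, on the trivet (all of step 1 and horizontal distance between pot_center and cup_center below 0.007 m and z of pot_center in the frame of cup_center between 0.0595 and 0.0665 m and angle between pot_center's own z axis and vertical below 0.1 rad and linear speed of pot below 0.02 m/s), for 0.2 s.
3. the strainer hangs in the neck of the stacked teapot (all of step 2 and horizontal distance between basket_center and pot_center below 0.007 m and z of basket_center in the frame of pot_center between 0.0185 and 0.0255 m and angle between basket_center's own z axis and vertical below 0.1 rad and linear speed of basket below 0.02 m/s), for 0.2 s.
At the end, for the whole second after the job is handed in: Cup on the trivet within 15 mm of its centre; pot foot seated in the cup, strainer flange on the pot neck, lid on the strainer, each within 7 mm of the axis below and 3.5 mm of its seated height; all upright within 0.1 rad and at rest (all of step 3 and horizontal distance between lid_center and basket_center below 0.007 m and z of lid_center in the frame of basket_center between 0.0305 and 0.0375 m and angle between lid_center's own z axis and vertical below 0.1 rad and linear speed of lid below 0.02 m/s); the robot touches nothing.
It fails at once if a bystander was pushed by more than 20 mm or tipped (distance of any of saucers, beaker, sugar, jar, jug from where it was at the start of the episode above 0.02 m or angle between any of saucers, beaker, sugar, jar, jug's own z axis and vertical above 0.35 rad).
It fails at once if a piece of the set was dropped (moving faster than 0.6 m/s, a free fall of about 18 mm, with no finger on it) ((linear speed of cup above 0.6 m/s and contact force between cup and the fingers below 0.05 N) or (linear speed of pot above 0.6 m/s and contact force between pot and the fingers below 0.05 N) or (linear speed of basket above 0.6 m/s and contact force between basket and the fingers below 0.05 N) or (linear speed of lid above 0.6 m/s and contact force between lid and the fingers below 0.05 N)).
It also fails if it takes over 128 s, if anything falls off the work surface, if the arm or the gripper's body presses on something with over 40 N, if the wrist force passes 120 N, or if a joint passes its speed limit or range.

## Robot

A 6-joint arm with a two-finger parallel gripper is mounted at the origin on the work surface. World frame = base frame: x ahead of the robot, y to its left, z up, the work surface at z = 0. Lengths are in mm, angles in rad, forces in N, time in s.
With the tool pointing down it reaches from about 275 to 1000 mm from the base axis. Payload 8.4 kg.
Tool frame: the origin (TCP) lies on the centre line of the jaws, within the pads' length; the fingertips stand r.tip_reach ahead of it and the grasp point (between the pads) lies 11 mm behind it (r.tip_reach is the distance from the TCP to the fingertips, in mm); z points along the fingers, y is the line along which they close (so a half turn about z gives the same grasp; the last joint's range is limited). The gripper opens to 85 mm and grips with 20 to 120 N. Pads are 22 mm wide; open, the fingers measure 114 mm over their backs; the gripper's body (76 mm by 85 mm) begins 54 mm behind the grasp point. The pads swing forward as they close: fully open they stand 13 mm farther back than shut.
Start: joints at [1.245, 0.353, 1.633, -0, 1.155, -0.002], TCP at [198.856, 592.524, 239.281] pointing down, gripper open.
Joint ranges: [-2.63, 2.63], [-0.92, 2.1], [0.06, 2.66], [-1.3, 4.44], [0, 2.69], [-3.02, 3.02]. Speed limits (rad/s): [2.22, 2.22, 2.79, 3.14, 3.14, 3.14].

## Interface

Orientations are given as [roll, pitch, yaw] about the fixed x, y, z axes, in that order (R = Rz(yaw) Ry(pitch) Rx(roll)).
In Python, from rig import r gives the robot as it stands.
- The arm moves only by the tool carry_out, never from a script. Its argument "targets" is a list of rows, each an object with "dp": the shift along the tool's x, y, z in mm, a list of three; "yaw": the turn about the tool's z in degrees. A call has 1 to 12 rows; each row is the pose to reach, as a shift and turn from the pose commanded when the call began, along the tool's axes at that moment; what a row does not reach only later rows make up. A row lasts 1/8 s, in which the tool goes at most 62.5 mm and 10.7 degrees, less where a joint would pass 70% of its speed; a pose out of reach is approached as far as the arm can. A call with a gripper value outside its range is refused whole. "fingers" is the opening, from -1 (shut) to 1 (fully open), so that 0 is half open, set as the call begins (left out, the last holds). The fingers move at their own pace and stop on an object; "grip_force" is the grip in N (left out, the last holds). Time passes only in rows, so rows that repeat a pose let the fingers close. It gives the time, the measured TCP pose, the force, the opening and the grip force at its end, in the units of the state.
- r.sense(): the state, without advancing time (a new reading comes with each control period).
- r.grab_frame(name): name is "scene" or "top" or "wrist"; returns the picture (420x560x3 uint8, red, green, blue); there is no depth.
- r.get_calibration(name): a dict with "fx", "fy", "cx", "cy" (pixels), "rvec" (rotation vector, rad) and "tvec" (3), from world to camera coordinates, as OpenCV has them. Camera axes: x right, y down, z forward; pixel columns grow to the right and rows downward; lengths in mm; the calibration is good to about 2 mm. The wrist camera is an equidistant fisheye: a pixel r from the principal point sees the ray r / f radians off the axis. A picture is of the moment at which its call begins: read the wrist's pose just before it. get_calibration takes no time and is no camera call; for the wrist camera it gives the pose at the moment of the call.
- r.sign_off(): hands the job in; it is judged then, once.
The state is a dict: "clock": time; "qpos": joint angles; "qvel": joint speeds; "joint_efforts": joint torques, N m; "eef_pos": TCP position; "tcp_rot": TCP orientation; "contact_force": force on the tool from outside, world axes, zero at the start; "wrist_torque": the same for the moment, N m; "opening": opening from 0.0 (shut) to 1.0 (fully open); "grasp_force": force on a finger pad.
Only numpy, scipy, OpenCV 4.12 (cv2) and the standard library are available. Lean on these libraries where they do the work, as an engineer would, in place of code of your own. Each camera call takes 0.05 s, during which the arm holds its last target. There are 200 camera calls.

## Working session

There is one attempt and no reset: what is moved stays moved. The work goes in short steps, Python scripts to look and compute and a tool call to move; the robot and the scene stay as the last step left them, time stands still between calls to the robot, and variables do not carry over. Pictures are saved under pics/ and viewed, at most 14 in all, crops included, and the job is handed in when it is done.

Besides the shell and the picture viewer there is one more tool, called after "Call:" as name(argument=value, ...), one argument or row to a line, values as JSON. carry_out: Moves the arm, as the interface text tells. Its arguments: {"type":"object","properties":{"targets":{"type":"array","items":{"type":"object","properties":{"dp":{"type":"array","items":{"type":"number"}},"yaw":{"type":"number"}}}},"fingers":{"type":"number"},"grip_force":{"type":"number"}},"required":["targets"]}

```bash
ls; mkdir -p pics; python3 - <<'E'
from rig import r
import cv2
for n in("scene","top"):
    cv2.imwrite(f"pics/{n}0.png",r.grab_frame(n)[:,:,::-1]); print(n,r.get_calibration(n))
print(r.tip_reach,r.sense())
E
```

```text
pics
scene {'fx': 537.1578255444869, 'fy': 537.1578255444869, 'cx': 286.4666577274322, 'cy': 209.96541986336317, 'rvec': array([ 1.74789482,  1.8481689 , -0.71178944]), 'tvec': array([  47.47930642, -368.53273841, 1680.91459569])}
top {'fx': 489.4534775417205, 'fy': 489.4534775417205, 'cx': 283.99168112874816, 'cy': 208.8087656644172, 'rvec': array([ 2.14173114, -2.10370449,  0.16619528]), 'tvec': array([   9.52481709,  555.15788407, 1180.11629566])}
8.0 {'clock': 0.1, 'qpos': array([ 1.24460221e+00,  3.53619188e-01,  1.63406897e+00,  5.16855422e-06,
        1.15517797e+00, -2.40448893e-03]), 'qvel': array([-0.00149284, -0.00314693, -0.00249513,  0.00090463,  0.00116098,
        0.00057625]), 'joint_efforts': array([ 1.92499530e-03, -6.06366634e+01, -3.42822897e+01,  1.20648206e-04,
        3.96138828e-03, -1.11359489e-05]), 'eef_pos': array([198.7182574 , 592.12671137, 238.60763068]), 'tcp_rot': array([-3.14031920e+00, -7.78791268e-06,  2.81780093e+00]), 'contact_force': array([-0.31354334,  0.05567089, -0.04506384]), 'wrist_torque': array([ 0.01168396,  0.0130746 , -0.02804664]), 'grasp_force': 0.0, 'opening': 1.0004165165338061}
```

View pics/scene0.png

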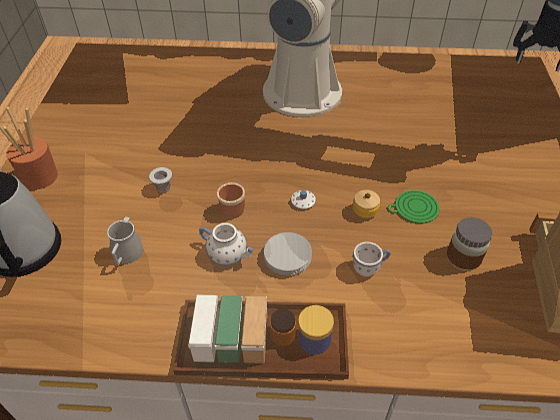

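View pics/top0.png

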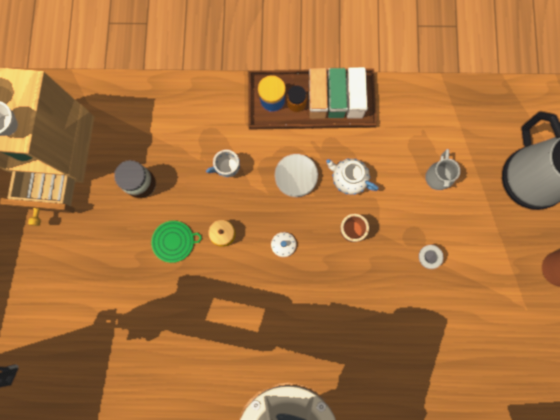

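The scene camera shows the robot at the top and the top camera shows it at the bottom. In the top picture the cup is at about (227,163), pot (351,176), strainer (431,257), lid (284,244) and trivet (173,242). I'll enlarge these for accurate pixels.

```bash
python3 - <<'E'
import cv2,numpy as np
a=cv2.imread("pics/top0.png")
def c(x,y,w=66,h=50,s=6):
    o=cv2.resize(a[y:y+h,x:x+w],None,fx=s,fy=s,interpolation=cv2.INTER_CUBIC)
    for i in range(0,w,10): cv2.line(o,(i*s,0),(i*s,6 if i%20 else 12),(0,0,255),1)
    for i in range(0,h,10): cv2.line(o,(0,i*s),(6 if i%20 else 12,i*s),(0,0,255),1)
    cv2.putText(o,f"{x},{y}",(15,25),0,.5,(0,0,255),1); return o
m=np.vstack([np.hstack([c(195,140),c(320,152)]),np.hstack([c(400,232),c(252,220)])])
cv2.imwrite("pics/crop1.png",m); print(m.shape)
# trivet by colour, fit ellipse
h=cv2.cvtColor(a,cv2.COLOR_BGR2HSV); k=cv2.inRange(h,(50,100,40),(80,255,255)); k[:200]=0;k[:,230:]=0
k=cv2.morphologyEx(k,cv2.MORPH_CLOSE,np.ones((7,7)));k=cv2.morphologyEx(k,cv2.MORPH_OPEN,np.ones((15,15)))
cs,_=cv2.findContours(k,0,2);cc=max(cs,key=cv2.contourArea);print(cv2.fitEllipse(cc),cv2.boundingRect(cc))
E
```

```text
(600, 792, 3)
((172.3116912841797, 241.23410034179688), (39.732444763183594, 41.79788589477539), 53.09638977050781) (153, 222, 40, 39)
```

View pics/crop1.png

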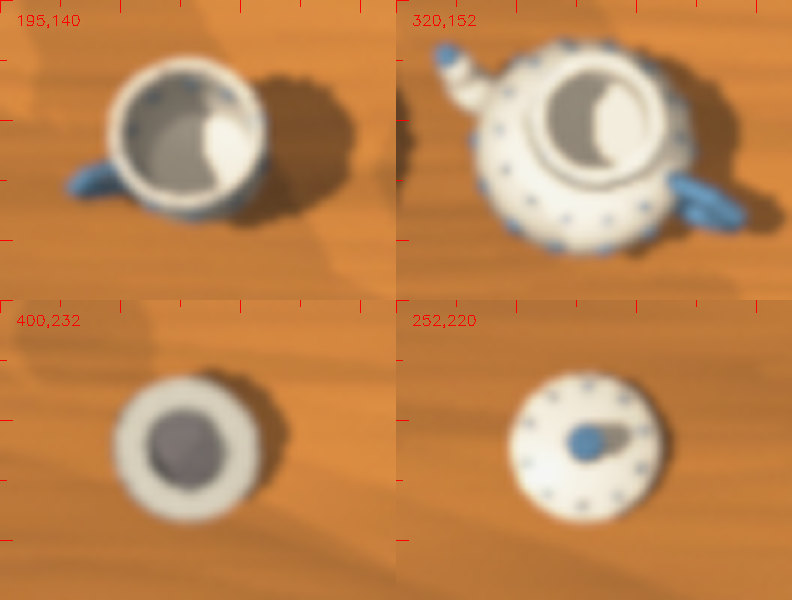

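In the crops I read the following pixels:
- **Cup:** rim (225.8,161.8), handle tip (207,170).
- **Pot:** bore (353.1,171.4), handle tip (377,188), spout tip (328,160).
- **Strainer:** flange (430.8,256.3).
- **Lid:** plate (283.1,244.1).
- **Trivet:** (172.3,241.2).

```bash
cat > h.py <<'E'
import numpy as np,cv2
from rig import r
def ray(name,uv,c=None):
    c=c or r.get_calibration(name)
    R=cv2.Rodrigues(np.asarray(c["rvec"],float))[0]; t=np.ravel(c["tvec"])
    a=np.array([(uv[0]-c["cx"])/c["fx"],(uv[1]-c["cy"])/c["fy"]])
    if name=="wrist":
        th=np.hypot(*a); d=np.r_[a/th*np.sin(th) if th>0 else a,np.cos(th)]
    else: d=np.r_[a,1]
    return -R.T@t,R.T@d
def at(name,uv,z,c=None):
    o,d=ray(name,uv,c); return o+d*(z-o[2])/d[2]
def plan(xyz,yaw=None):
    "shift/turn in tool axes to world TCP xyz (mm), yaw(rad, modulo pi)"
    s=r.sense(); y=s["tcp_rot"][2]; p=s["eef_pos"]
    d=np.array(xyz)-p
    dp=[np.cos(y)*d[0]+np.sin(y)*d[1],np.sin(y)*d[0]-np.cos(y)*d[1],-d[2]]
    t=0
    if yaw is not None: t=-((yaw-y+np.pi/2)%np.pi-np.pi/2)
    print("tcp",p.round(1),"yaw",round(y,3),"q",s["qpos"].round(2),"-> dp",np.round(dp,1),"turn deg",round(np.degrees(t),1))
E
python3 - <<'E'
from h import *
for n,uv,z in [("cup",(225.8,161.8),60),("cuphandle",(207.1,170.4),33),("pot",(353.1,171.4),80),("pothandle",(376.9,187.9),50),("potspout",(327.8,160.3),65),("basket",(430.8,256.3),48),("lid",(283.1,244.1),12),("knob",(283.3,243.4),36),("trivet",(172.3,241.2),8),("sugar",(221,232),64),("beaker",(355,228),65),("saucers",(296,176),27),("jug",(440,175),80),("jar",(131,178),100)]:
    print(n,at("top",uv,z).round(1))
E
```

```text
cup [671.3 169.   60. ]
cuphandle [655.1 220.4  33. ]
pot [ 646.1 -150.2   80. ]
pothandle [ 611.9 -213.5   50. ]
potspout [677.7 -88.7  65. ]
basket [ 442.5 -343.5   48. ]
lid [469.8  20.7  12. ]
knob [469.1  19.7  36. ]
trivet [472.6 306.    8. ]
sugar [491.6 173.2  64. ]
beaker [ 507.1 -156.    65. ]
saucers [645.2  -9.5  27. ]
jug [ 640.2 -363.6   80. ]
jar [616.1 393.6 100. ]
```

```bash
python3 -c "
from h import *
plan((671,169,170),np.radians(107.5))"
```

```text
tcp [198.7 592.1 238.6] yaw 2.818 q [ 1.24  0.35  1.63  0.    1.16 -0.  ] -> dp [-582.4 -250.9   68.6] turn deg 53.9
```

Call:
carry_out(
  targets=[
    {"dp": [-50,-22,0],"yaw": 5},
    {"dp": [-105,-45,0],"yaw": 10},
    {"dp": [-160,-70,0],"yaw": 15},
    {"dp": [-215,-93,0],"yaw": 20},
    {"dp": [-270,-116,0],"yaw": 25},
    {"dp": [-325,-140,10],"yaw": 30},
    {"dp": [-380,-164,20],"yaw": 35},
    {"dp": [-435,-187,30],"yaw": 40},
    {"dp": [-490,-211,40],"yaw": 45},
    {"dp": [-540,-232,55],"yaw": 50},
    {"dp": [-582,-251,68],"yaw": 54},
    {"dp": [-582,-251,68],"yaw": 54},
  ],
  fingers=1,
)

```text
clock: 1.6
eef_pos: [671.8, 166.5, 169.3]
tcp_rot: [-3.139, 0.0, 1.871]
contact_force: [-0.1, 0.6, 1.0]
opening: 1.0
grasp_force: 0.0
```

```bash
python3 - <<'E'
from h import *
plan((671,169,170),np.radians(107.5))
c=r.get_calibration("wrist"); im=r.grab_frame("wrist"); cv2.imwrite("pics/w1.png",im[:,:,::-1]); print(c)
R=cv2.Rodrigues(c["rvec"])[0]; print((-R.T@c["tvec"]).round(1),R.T[:,2].round(3))
E
```

```text
tcp [671.8 166.5 169.3] yaw 1.871 q [ 0.24  0.52  1.53 -0.    1.09 -0.06] -> dp [ 2.6 -0.1 -0.7] turn deg -0.3
{'fx': 325.19226210127806, 'fy': 325.19226210127806, 'cx': 283.08983830103506, 'cy': 210.28438336071451, 'rvec': array([-2.77868754, -0.42322156, -0.06737604]), 'tvec': array([-690.405018  ,  -58.75165619,  302.33481243])}
[647.1 247.  303. ] [ 0.095 -0.313 -0.945]
```

View pics/w1.png

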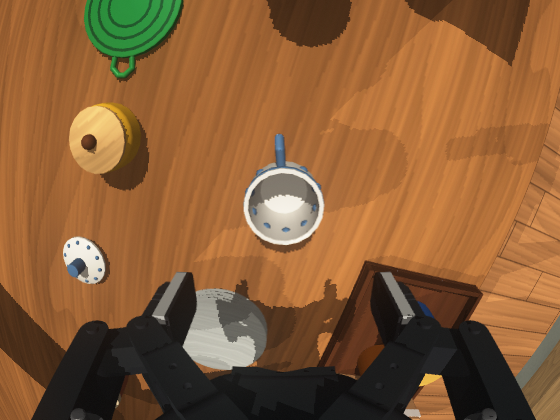

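The wrist view shows the cup rim centred at about (284,205.5) between the jaws' columns, with the handle pointing straight away to (280,135).

```bash
python3 - <<'E'
from h import *
p=at("wrist",(284,205.5),60); q=at("wrist",(280,135),33); print(p,q,np.degrees(np.arctan2(*(q-p)[1::-1])))
print("lid",at("wrist",(85,258),12),"sugar",at("wrist",(96,138),64))
E
```

```text
[669.99257033 171.73957865  60.        ] [651.01713275 221.06547561  33.        ] 111.0414964934193
lid [472.37278204  26.22868169  12.        ] sugar [503.89974548 182.94700911  64.        ]
```

Call:
carry_out(
  targets=[
    {"dp": [4,0,20],"yaw": 0},
    {"dp": [4,0,45],"yaw": 0},
    {"dp": [4,0,70],"yaw": 0},
    {"dp": [4,0,95],"yaw": 0},
    {"dp": [4,0,115],"yaw": 0},
    {"dp": [4,0,128],"yaw": 0},
    {"dp": [4,0,133],"yaw": 0},
    {"dp": [4,0,133],"yaw": 0},
  ],
)

```text
clock: 2.65
eef_pos: [669.7, 173.3, 38.4]
tcp_rot: [3.141, -0.0, 1.875]
contact_force: [0.2, 0.2, -0.1]
opening: 1.0
grasp_force: 0.0
```

Call:
carry_out(
  targets=[
    {"dp": [0,0,0]},
    {"dp": [0,0,0]},
    {"dp": [0,0,0]},
    {"dp": [0,0,0]},
    {"dp": [0,0,0]},
    {"dp": [0,0,0]},
  ],
  fingers=-1,
  grip_force=30,
)

```text
schema error: expected keys dp, yaw
```

Call:
carry_out(
  targets=[
    {"dp": [-2,0,0],"yaw": 0},
    {"dp": [-2,0,0],"yaw": 0},
    {"dp": [-2,0,0],"yaw": 0},
    {"dp": [-2,0,0],"yaw": 0},
    {"dp": [-2,0,0],"yaw": 0},
    {"dp": [-2,0,0],"yaw": 0},
  ],
  fingers=-1,
  grip_force=30,
)

```text
clock: 3.4
eef_pos: [670.8, 171.1, 39.4]
tcp_rot: [3.14, 0.0, 1.875]
contact_force: [-2.1, -1.9, 6.1]
opening: 0.733
grasp_force: 33.7
```

Call:
carry_out(
  targets=[
    {"dp": [-2,0,-8],"yaw": 0},
    {"dp": [-2,0,-25],"yaw": 0},
    {"dp": [-2,0,-50],"yaw": 0},
    {"dp": [10,-9,-75],"yaw": -1},
    {"dp": [35,-28,-90],"yaw": -4},
    {"dp": [68,-54,-90],"yaw": -7},
    {"dp": [101,-80,-90],"yaw": -10},
    {"dp": [134,-106,-90],"yaw": -13},
    {"dp": [162,-129,-90],"yaw": -16},
    {"dp": [180,-143,-90],"yaw": -18},
    {"dp": [186,-148,-90],"yaw": -19},
    {"dp": [186,-148,-90],"yaw": -19},
  ],
)

```text
clock: 4.9
eef_pos: [473.7, 304.5, 128.6]
tcp_rot: [3.141, 0.0, 2.207]
contact_force: [0.7, -0.4, -1.5]
opening: 0.731
grasp_force: 34.1
```

```bash
python3 - <<'E'
from h import *
plan((472.6,306,130)); print(r.sense()["grasp_force"],r.sense()["opening"],r.sense()["contact_force"])
c=r.get_calibration("wrist"); im=r.grab_frame("wrist"); np.save("w2c.npy",np.r_[c["rvec"],c["tvec"]]); 
t=r.grab_frame("top")[190:310,110:260]; cv2.imwrite("pics/w2.png",np.hstack([cv2.resize(im,(400,300)),cv2.resize(t,(375,300))])[:,:,::-1])
cv2.imwrite("pics/w2full.png",im[:,:,::-1])
for uv,z in (((283,210),8),):print(at("wrist",uv,z))
E
```

```text
tcp [473.7 304.5 128.6] yaw 2.207 q [ 0.57  0.39  1.86 -0.    0.89 -0.07] -> dp [ 1.9  0.1 -1.4] turn deg 0.0
34.09207837416034 0.7312396622316191 [ 0.68982825 -0.4442096  -1.5089506 ]
[476.03354571 301.06184371   8.        ]
```

View pics/w2full.png

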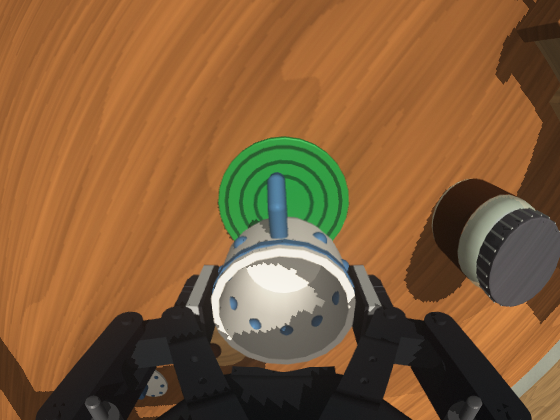

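```bash
python3 - <<'E'
from h import *
from scipy.optimize import least_squares as ls
im=cv2.imread("pics/w2full.png"); d=np.load("w2c.npy")
c=r.get_calibration("wrist"); c["rvec"],c["tvec"]=d[:3],d[3:]
k=cv2.inRange(cv2.cvtColor(im,cv2.COLOR_BGR2HSV),(50,80,30),(85,255,255)); k[225:]=0
cs,_=cv2.findContours(cv2.morphologyEx(k,3,np.ones((9,9))),0,1);cc=max(cs,key=cv2.contourArea)[:,0]
print(cv2.boundingRect(cc))
P=np.array([at("wrist",p,6,c)[:2] for p in cc if p[1]<195])
f=ls(lambda v:np.hypot(*(P-v[:2]).T)-v[2],[472,306,55],loss="soft_l1");print("trivet",f.x,f.cost/len(P))
rim=[at("wrist",p,149.2,c) for p in ((213,305),(354,305),(283.5,247),(283.5,361))];print(np.round(rim,1))
plan((472.6,306,130))
E
```

```text
(218, 137, 131, 88)
trivet [472.71536424 305.89669876  54.01924788] 7.781422591342658
[[448.2 287.9 149.2]
 [497.  324.  149.2]
 [455.8 328.6 149.2]
 [492.5 279.1 149.2]]
tcp [474.1 304.1 128.4] yaw 2.206 q [ 0.57  0.39  1.86 -0.    0.89 -0.07] -> dp [ 2.5 -0.1 -1.6] turn deg 0.0
```

Call:
carry_out(
  targets=[
    {"dp": [2,0,15],"yaw": 0},
    {"dp": [2,0,35],"yaw": 0},
    {"dp": [2,0,55],"yaw": 0},
    {"dp": [2,0,68],"yaw": 0},
    {"dp": [2,0,74],"yaw": 0},
    {"dp": [2,0,76],"yaw": 0},
    {"dp": [2,0,77],"yaw": 0},
    {"dp": [2,0,78],"yaw": 0},
    {"dp": [2,0,78],"yaw": 0},
  ],
)

```text
clock: 6.12
eef_pos: [472.1, 306.1, 50.6]
tcp_rot: [3.141, 0.0, 2.207]
contact_force: [0.2, 0.5, -1.0]
opening: 0.728
grasp_force: 34.1
```

Call:
carry_out(
  targets=[
    {"dp": [0,0,1],"yaw": 0},
    {"dp": [0,0,2],"yaw": 0},
    {"dp": [0,0,3],"yaw": 0},
    {"dp": [0,0,3],"yaw": 0},
  ],
)

```text
clock: 6.62
eef_pos: [472.0, 306.0, 47.4]
tcp_rot: [-3.142, 0.0, 2.207]
contact_force: [-0.1, -0.8, 2.2]
opening: 0.731
grasp_force: 34.3
```

Call:
carry_out(
  targets=[
    {"dp": [0,0,0],"yaw": 0},
    {"dp": [0,0,0],"yaw": 0},
    {"dp": [0,0,0],"yaw": 0},
    {"dp": [0,0,0],"yaw": 0},
    {"dp": [0,0,-5],"yaw": 0},
    {"dp": [0,0,-25],"yaw": 0},
    {"dp": [0,0,-60],"yaw": 0},
    {"dp": [0,0,-110],"yaw": 0},
    {"dp": [0,0,-160],"yaw": 0},
    {"dp": [0,0,-160],"yaw": 0},
  ],
  fingers=1,
)

```text
clock: 7.88
eef_pos: [474.1, 307.4, 211.9]
tcp_rot: [3.134, 0.0, 2.207]
contact_force: [-0.5, -0.1, -0.9]
opening: 1.002
grasp_force: 0.0
```

```bash
python3 - <<'E'
from h import *
c=r.get_calibration("wrist"); im=r.grab_frame("wrist"); np.save("w3c.npy",np.r_[c["rvec"],c["tvec"]]); cv2.imwrite("pics/w3.png",im[:,:,::-1])
plan((646,-150,220))
pj=cv2.fisheye.projectPoints(np.array([[[472.,306,68]]]),c["rvec"],np.array(c["tvec"]),np.array([[c["fx"],0,c["cx"]],[0,c["fy"],c["cy"]],[0,0,1]]),np.zeros(4))[0];print(pj)
cv2.imwrite("pics/w3c.png",cv2.resize(im[:,:,::-1][80:380,130:430],(600,600)))
E
```

```text
tcp [472.9 306.6 209.5] yaw 2.207 q [ 0.57  0.29  1.8  -0.    1.05 -0.06] -> dp [-470.1 -132.   -10.5] turn deg 0.0
[[[279.26103723 197.45362948]]]
```

View pics/w3c.png

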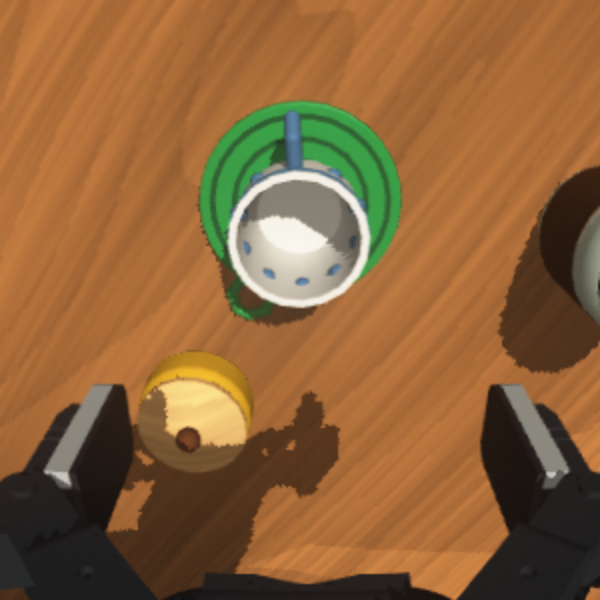

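The cup stands centred on the trivet: rim centre at about (279.5,199) in the full frame against (279.3,197.5) predicted. Next the teapot.

Call:
carry_out(
  targets=[
    {"dp": [-35,-10,-5],"yaw": 6},
    {"dp": [-85,-24,-10],"yaw": 12},
    {"dp": [-135,-38,-10],"yaw": 18},
    {"dp": [-185,-52,-10],"yaw": 24},
    {"dp": [-235,-66,-10],"yaw": 30},
    {"dp": [-285,-80,-10],"yaw": 36},
    {"dp": [-335,-94,-10],"yaw": 42},
    {"dp": [-385,-108,-10],"yaw": 48},
    {"dp": [-430,-121,-10],"yaw": 56},
    {"dp": [-460,-129,-10],"yaw": 62},
    {"dp": [-470,-132,-10],"yaw": 64},
    {"dp": [-470,-132,-10],"yaw": 64},
  ],
)

```text
clock: 9.43
eef_pos: [644.4, -150.4, 216.1]
tcp_rot: [-3.14, 0.0, 1.09]
contact_force: [0.4, -0.5, 0.6]
opening: 1.002
grasp_force: 0.0
```

```bash
python3 - <<'E'
from h import *
plan((646,-150,220))
c=r.get_calibration("wrist"); im=r.grab_frame("wrist"); np.save("w4c.npy",np.r_[c["rvec"],c["tvec"]]); cv2.imwrite("pics/w4.png",cv2.resize(im[:,:,::-1][50:350,80:480],(800,600)))
E
```

```text
tcp [ 644.4 -150.4  216.1] yaw 1.09 q [-0.23  0.43  1.57  0.    1.14  0.25] -> dp [ 1.1  1.2 -3.9] turn deg 0.0
```

View pics/w4.png

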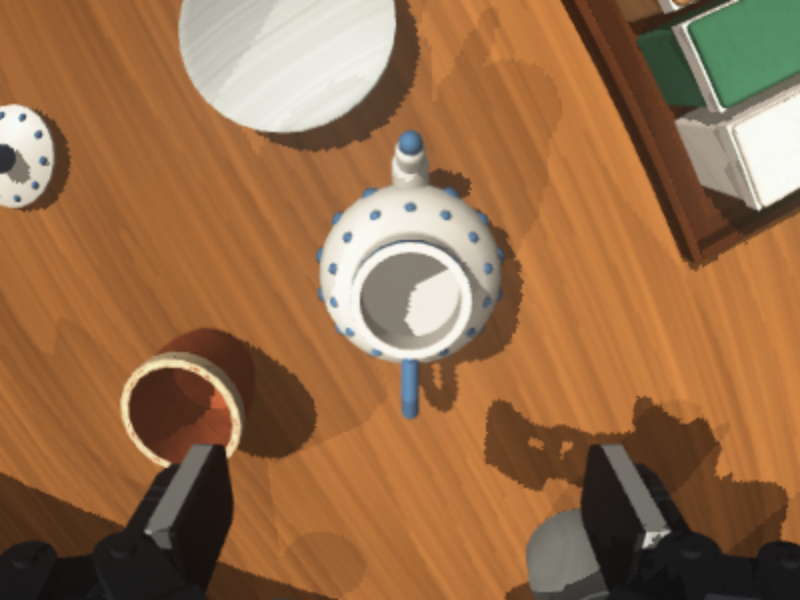

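Pot rim centred at about (285.3,200.3) in the full frame. The spout and handle lie straight along the tool x axis, so the yaw is right.

```bash
python3 - <<'E'
from h import *
d=np.load("w4c.npy"); c=r.get_calibration("wrist"); c["rvec"],c["tvec"]=d[:3],d[3:]
p=at("wrist",(285.2,200.3),80,c);print(p)
d=np.load("w3c.npy");c["rvec"],c["tvec"]=d[:3],d[3:]
print("cup",at("wrist",(279.3,198.8),68,c))
plan(((p[0]+646)/2,(p[1]-150.2)/2,72))
E
```

```text
[ 645.76002624 -151.40509759   80.        ]
cup [472.77198472 305.00834877  68.        ]
tcp [ 644.4 -149.7  216.4] yaw 1.091 q [-0.23  0.43  1.57  0.    1.14  0.25] -> dp [ -0.3   1.8 144.4] turn deg 0.0
```

Call:
carry_out(
  targets=[
    {"dp": [0,2,20],"yaw": 0},
    {"dp": [0,2,45],"yaw": 0},
    {"dp": [0,2,70],"yaw": 0},
    {"dp": [0,2,95],"yaw": 0},
    {"dp": [0,2,115],"yaw": 0},
    {"dp": [0,2,130],"yaw": 0},
    {"dp": [0,2,140],"yaw": 0},
    {"dp": [0,2,145],"yaw": 0},
    {"dp": [0,2,145],"yaw": 0},
    {"dp": [0,2,145],"yaw": 0},
  ],
)

```text
clock: 10.72
eef_pos: [647.2, -151.6, 73.0]
tcp_rot: [3.141, -0.0, 1.09]
contact_force: [-0.0, -0.0, 0.4]
opening: 0.998
grasp_force: 0.0
```

Call:
carry_out(
  targets=[
    {"dp": [0,0,0],"yaw": 0},
    {"dp": [0,0,0],"yaw": 0},
    {"dp": [0,0,0],"yaw": 0},
    {"dp": [0,0,0],"yaw": 0},
    {"dp": [0,0,0],"yaw": 0},
    {"dp": [0,0,0],"yaw": 0},
  ],
  fingers=-1,
  grip_force=45,
)

```text
clock: 11.48
eef_pos: [646.9, -151.4, 73.0]
tcp_rot: [3.141, -0.0, 1.09]
contact_force: [-2.0, -0.3, 5.8]
opening: 0.596
grasp_force: 46.6
```

Call:
carry_out(
  targets=[
    {"dp": [0,0,-5],"yaw": 0},
    {"dp": [0,0,-15],"yaw": 0},
    {"dp": [0,0,-35],"yaw": 0},
    {"dp": [0,0,-60],"yaw": 0},
    {"dp": [0,0,-85],"yaw": 0},
    {"dp": [0,0,-110],"yaw": 0},
    {"dp": [0,0,-130],"yaw": 0},
    {"dp": [0,0,-140],"yaw": 0},
    {"dp": [0,0,-140],"yaw": 0},
  ],
)

```text
clock: 12.6
eef_pos: [647.1, -151.5, 213.0]
tcp_rot: [3.14, -0.0, 1.09]
contact_force: [-0.1, 0.8, -3.4]
opening: 0.598
grasp_force: 47.8
```

```bash
python3 - <<'E'
from h import *
s=r.sense();print(s["grasp_force"],s["opening"],s["contact_force"].round(1),s["wrist_torque"].round(2))
plan((472.5,305.3,213),np.radians(133))
E
```

```text
47.765353011345724 0.5977329816768094 [-0.1  0.8 -3.4] [-0.03  0.   -0.06]
tcp [ 647.1 -151.5  213. ] yaw 1.09 q [-0.23  0.44  1.57 -0.    1.14  0.25] -> dp [ 324.2 -366.1   -0. ] turn deg -70.6
```

Call:
carry_out(
  targets=[
    {"dp": [13,-15,0],"yaw": -3},
    {"dp": [36,-40,0],"yaw": -8},
    {"dp": [65,-73,0],"yaw": -14},
    {"dp": [97,-110,0],"yaw": -21},
    {"dp": [130,-146,0],"yaw": -28},
    {"dp": [162,-183,0],"yaw": -35},
    {"dp": [195,-220,0],"yaw": -42},
    {"dp": [227,-256,0],"yaw": -49},
    {"dp": [259,-293,0],"yaw": -56},
    {"dp": [289,-326,0],"yaw": -63},
    {"dp": [311,-351,0],"yaw": -68},
    {"dp": [324,-366,0],"yaw": -71},
  ],
)

```text
clock: 14.1
eef_pos: [470.3, 306.5, 211.4]
tcp_rot: [-3.14, -0.001, 2.334]
contact_force: [0.1, -0.7, -2.6]
opening: 0.598
grasp_force: 47.9
```

Call:
carry_out(
  targets=[
    {"dp": [0,0,10],"yaw": 0},
    {"dp": [0,0,25],"yaw": 0},
    {"dp": [0,0,35],"yaw": 0},
    {"dp": [0,0,40],"yaw": 0},
    {"dp": [0,0,40],"yaw": 0},
    {"dp": [0,0,40],"yaw": 0},
  ],
)

```text
clock: 14.85
eef_pos: [472.5, 305.1, 172.6]
tcp_rot: [3.141, 0.0, 2.329]
contact_force: [-0.1, 0.7, -3.0]
opening: 0.598
grasp_force: 47.8
```

```bash
python3 - <<'E'
from h import *
plan((472.4,305.5,140)); s=r.sense();print(s["contact_force"].round(1),s["wrist_torque"].round(2))
c=r.get_calibration("wrist"); im=r.grab_frame("wrist"); np.save("w5c.npy",np.r_[c["rvec"],c["tvec"]]); cv2.imwrite("pics/w5f.png",im[:,:,::-1])
t=r.grab_frame("scene")[130:260,350:480]
cv2.imwrite("pics/w5.png",np.hstack([im[:,80:480],cv2.resize(t,(400,420),interpolation=cv2.INTER_CUBIC)])[:,:,::-1])
E
```

```text
tcp [472.5 305.1 172.6] yaw 2.329 q [ 0.57  0.33  1.83 -0.    0.98 -0.19] -> dp [ 0.4  0.2 32.6] turn deg 0.0
[-0.1  0.7 -3. ] [-0.02 -0.02  0.02]
```

View pics/w5.png

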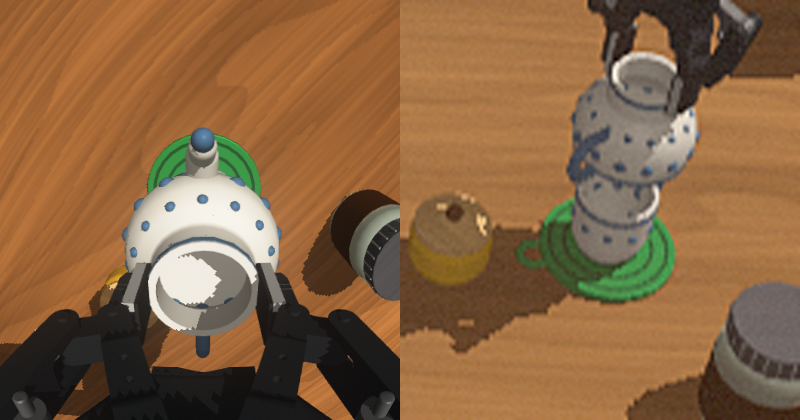

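```bash
python3 - <<'E'
from h import *
d=np.load("w5c.npy"); c=r.get_calibration("wrist"); c["rvec"],c["tvec"]=d[:3],d[3:]
for uv in ((227.5,288),(335.5,288),(281.5,240),(281.5,334.5)): print(at("wrist",uv,179.6,c).round(1))
E
```

```text
[452.3 288.8 179.6]
[488.6 323.3 179.6]
[453.5 324.  179.6]
[489.7 285.7 179.6]
```

Call:
carry_out(
  targets=[
    {"dp": [0,0,8],"yaw": 0},
    {"dp": [0,0,18],"yaw": 0},
    {"dp": [0,0,26],"yaw": 0},
    {"dp": [0,0,30],"yaw": 0},
    {"dp": [0,0,32],"yaw": 0},
    {"dp": [0,0,34],"yaw": 0},
    {"dp": [0,0,35],"yaw": 0},
    {"dp": [0,0,36],"yaw": 0},
    {"dp": [0,0,36],"yaw": 0},
  ],
)

```text
clock: 16.08
eef_pos: [472.2, 305.1, 136.3]
tcp_rot: [3.142, 0.0, 2.329]
contact_force: [0.6, 0.4, -2.7]
opening: 0.595
grasp_force: 47.8
```

Call:
carry_out(
  targets=[
    {"dp": [0,0,1],"yaw": 0},
    {"dp": [0,0,1.5],"yaw": 0},
    {"dp": [0,0,2],"yaw": 0},
    {"dp": [0,0,2.5],"yaw": 0},
    {"dp": [0,0,2.5],"yaw": 0},
  ],
)

```text
clock: 16.7
eef_pos: [472.5, 305.4, 134.1]
tcp_rot: [3.141, 0.0, 2.329]
contact_force: [-0.2, -0.3, -0.6]
opening: 0.601
grasp_force: 48.2
```

Call:
carry_out(
  targets=[
    {"dp": [0,0,0.5],"yaw": 0},
    {"dp": [0,0,0.8],"yaw": 0},
    {"dp": [0,0,0.8],"yaw": 0},
  ],
)

```text
clock: 17.08
eef_pos: [472.9, 305.6, 133.9]
tcp_rot: [3.14, 0.0, 2.329]
contact_force: [-0.3, 0.7, 7.0]
opening: 0.596
grasp_force: 49.0
```

Call:
carry_out(
  targets=[
    {"dp": [0,0,0],"yaw": 0},
    {"dp": [0,0,0],"yaw": 0},
    {"dp": [0,0,0],"yaw": 0},
    {"dp": [0,0,0],"yaw": 0},
    {"dp": [0,0,-5],"yaw": 0},
    {"dp": [0,0,-20],"yaw": 0},
    {"dp": [0,0,-45],"yaw": 0},
    {"dp": [0,0,-80],"yaw": 0},
    {"dp": [0,0,-110],"yaw": 0},
    {"dp": [0,0,-120],"yaw": 0},
    {"dp": [0,0,-120],"yaw": 0},
  ],
  fingers=1,
)

```text
clock: 18.45
eef_pos: [472.3, 305.2, 253.6]
tcp_rot: [3.14, 0.0, 2.329]
contact_force: [-1.7, 0.8, 0.0]
opening: 1.003
grasp_force: 0.0
```

```bash
python3 - <<'E'
from h import *
plan((442.5,-343.5,200),np.arctan2(-343.5,442.5)+np.pi/2)
c=r.get_calibration("wrist"); im=r.grab_frame("wrist"); np.save("w6c.npy",np.r_[c["rvec"],c["tvec"]]); cv2.imwrite("pics/w6f.png",im[:,:,::-1])
t=r.grab_frame("scene")[130:260,350:480]
cv2.imwrite("pics/w6.png",np.hstack([im[:,80:480],cv2.resize(t,(400,420),interpolation=cv2.INTER_CUBIC)])[:,:,::-1])
E
```

```text
tcp [472.3 305.2 253.6] yaw 2.329 q [ 0.57  0.24  1.75  0.    1.14 -0.19] -> dp [-450.5 -467.8   53.6] turn deg 81.3
```

View pics/w6.png

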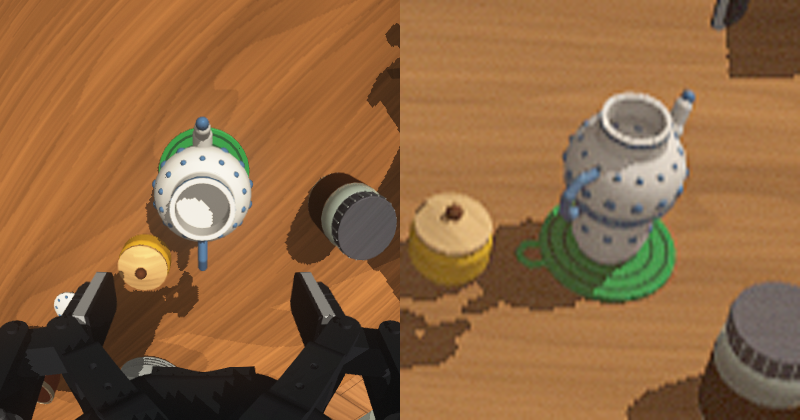

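Call:
carry_out(
  targets=[
    {"dp": [-20,-21,0],"yaw": 4},
    {"dp": [-58,-60,0],"yaw": 11},
    {"dp": [-98,-102,0],"yaw": 18},
    {"dp": [-138,-143,0],"yaw": 25},
    {"dp": [-178,-185,5],"yaw": 32},
    {"dp": [-218,-226,10],"yaw": 39},
    {"dp": [-258,-268,15],"yaw": 46},
    {"dp": [-298,-309,20],"yaw": 53},
    {"dp": [-338,-351,30],"yaw": 60},
    {"dp": [-378,-392,40],"yaw": 67},
    {"dp": [-418,-434,50],"yaw": 75},
    {"dp": [-441,-458,53],"yaw": 80},
  ],
)

```text
clock: 20.05
eef_pos: [441.5, -332.0, 197.8]
tcp_rot: [-3.139, 0.0, 0.927]
contact_force: [0.2, 0.5, -0.0]
opening: 0.998
grasp_force: 0.0
```

Call:
carry_out(
  targets=[
    {"dp": [-8,0,0],"yaw": 0},
    {"dp": [-8,0,0],"yaw": 0},
    {"dp": [-8,0,0],"yaw": 0},
  ],
)

```text
clock: 20.42
eef_pos: [438.2, -335.2, 199.8]
tcp_rot: [-3.141, -0.0, 0.935]
contact_force: [0.5, -0.1, 0.6]
opening: 0.999
grasp_force: 0.0
```

```bash
python3 - <<'E'
from h import *
d=np.load("w6c.npy"); c=r.get_calibration("wrist"); c["rvec"],c["tvec"]=d[:3],d[3:]
print("pot",at("wrist",(282,209.5),141,c).round(1))
plan((442.5,-343.5,44))
c=r.get_calibration("wrist"); im=r.grab_frame("wrist"); np.save("w7c.npy",np.r_[c["rvec"],c["tvec"]]); cv2.imwrite("pics/w7.png",cv2.resize(im[:,:,::-1][50:350,80:480],(800,600)))
E
```

```text
pot [471.9 304.3 141. ]
tcp [ 438.2 -335.2  199.8] yaw 0.935 q [-0.66  0.28  1.83  0.    1.03 -0.02] -> dp [ -4.1   8.4 155.8] turn deg 0.0
```

View pics/w7.png

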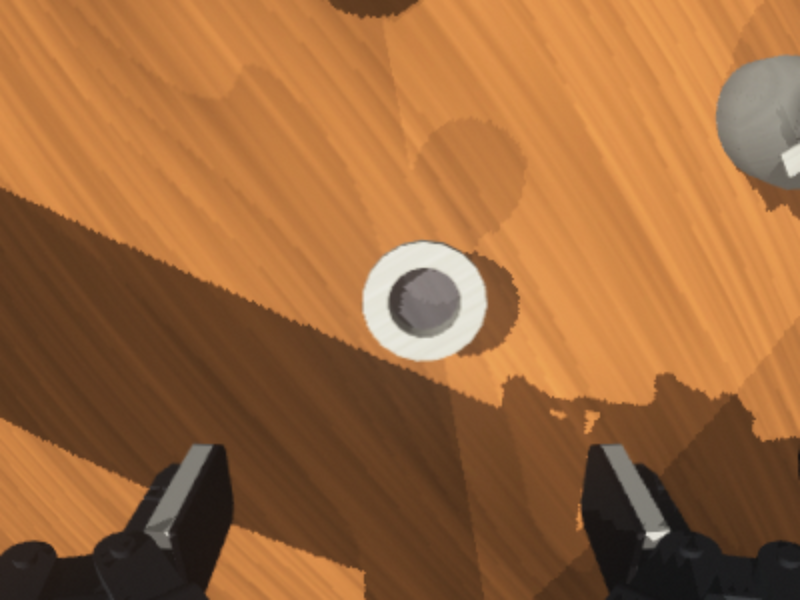

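Flange centred at (425,301) in the crop, about (292.2,200.2) in the full frame.

```bash
python3 - <<'E'
from h import *
d=np.load("w7c.npy"); c=r.get_calibration("wrist"); c["rvec"],c["tvec"]=d[:3],d[3:]
p=at("wrist",(292.2,200.2),48,c);print(p)
plan((p[0],p[1],45))
E
```

```text
[ 442.0261245  -344.22085741   48.        ]
tcp [ 438.4 -335.2  200. ] yaw 0.935 q [-0.66  0.28  1.83  0.    1.03 -0.02] -> dp [ -5.    8.3 155. ] turn deg 0.0
```

Call:
carry_out(
  targets=[
    {"dp": [-5,8,15],"yaw": 0},
    {"dp": [-5,8,40],"yaw": 0},
    {"dp": [-5,8,70],"yaw": 0},
    {"dp": [-5,8,100],"yaw": 0},
    {"dp": [-5,8,125],"yaw": 0},
    {"dp": [-5,8,142],"yaw": 0},
    {"dp": [-5,8,150],"yaw": 0},
    {"dp": [-5,8,155],"yaw": 0},
    {"dp": [-5,8,155],"yaw": 0},
    {"dp": [-5,8,155],"yaw": 0},
  ],
)

```text
clock: 21.72
eef_pos: [442.0, -345.5, 45.6]
tcp_rot: [3.14, 0.0, 0.933]
contact_force: [-0.2, -0.4, 0.5]
opening: 1.003
grasp_force: 0.0
```

Call:
carry_out(
  targets=[
    {"dp": [0,0,0],"yaw": 0},
    {"dp": [0,0,0],"yaw": 0},
    {"dp": [0,0,0],"yaw": 0},
    {"dp": [0,0,0],"yaw": 0},
    {"dp": [0,0,0],"yaw": 0},
    {"dp": [0,0,0],"yaw": 0},
  ],
  fingers=-1,
  grip_force=30,
)

```text
clock: 22.48
eef_pos: [441.9, -345.4, 45.9]
tcp_rot: [3.141, 0.0, 0.933]
contact_force: [-2.4, 1.6, 8.5]
opening: 0.661
grasp_force: 30.0
```

Call:
carry_out(
  targets=[
    {"dp": [0,0,-5],"yaw": 0},
    {"dp": [0,0,-20],"yaw": 0},
    {"dp": [0,0,-45],"yaw": 0},
    {"dp": [0,0,-75],"yaw": 0},
    {"dp": [0,0,-105],"yaw": 0},
    {"dp": [0,0,-135],"yaw": 0},
    {"dp": [0,0,-165],"yaw": 0},
    {"dp": [0,0,-180],"yaw": 0},
    {"dp": [0,0,-180],"yaw": 0},
    {"dp": [0,0,-180],"yaw": 0},
  ],
)

```text
clock: 23.72
eef_pos: [441.1, -344.8, 223.9]
tcp_rot: [-3.14, -0.0, 0.933]
contact_force: [0.4, 0.7, -1.1]
opening: 0.655
grasp_force: 32.2
```

```bash
python3 - <<'E'
from h import *
s=r.sense();print(s["grasp_force"],s["opening"],s["contact_force"].round(1),s["wrist_torque"].round(2))
plan((472.4,305.2,225),np.arctan2(305,472)+np.pi/2)
E
```

```text
32.17368308454752 0.6554793192822133 [ 0.4  0.7 -1.1] [-0.01 -0.   -0.01]
tcp [ 441.1 -344.8  223.9] yaw 0.933 q [-0.67  0.27  1.79 -0.    1.09 -0.03] -> dp [ 540.8 -362.    -1.1] turn deg -69.4
```

Call:
carry_out(
  targets=[
    {"dp": [16,-11,0],"yaw": -2},
    {"dp": [49,-33,0],"yaw": -6},
    {"dp": [81,-54,0],"yaw": -10},
    {"dp": [119,-80,0],"yaw": -15},
    {"dp": [157,-105,0],"yaw": -20},
    {"dp": [195,-130,0],"yaw": -25},
    {"dp": [233,-156,0],"yaw": -30},
    {"dp": [271,-181,0],"yaw": -35},
    {"dp": [308,-206,0],"yaw": -40},
    {"dp": [346,-232,0],"yaw": -45},
    {"dp": [375,-251,0],"yaw": -50},
    {"dp": [390,-261,0],"yaw": -52},
  ],
)

```text
clock: 25.22
eef_pos: [463.1, 125.4, 224.2]
tcp_rot: [-3.14, -0.0, 1.845]
contact_force: [-1.1, -0.6, -0.7]
opening: 0.66
grasp_force: 32.2
```

```bash
python3 - <<'E'
from h import *
plan((472.4,305.2,210),np.arctan2(305,472)+np.pi/2)
E
```

```text
tcp [463.1 125.4 224.2] yaw 1.845 q [ 0.26  0.14  1.95  0.    1.05 -0.01] -> dp [170.6  57.5  14.2] turn deg -17.2
```

Call:
carry_out(
  targets=[
    {"dp": [30,10,0],"yaw": -3},
    {"dp": [65,22,0],"yaw": -7},
    {"dp": [100,34,2],"yaw": -10},
    {"dp": [135,45,5],"yaw": -13},
    {"dp": [157,53,10],"yaw": -16},
    {"dp": [168,57,14],"yaw": -17},
    {"dp": [168,57,14],"yaw": -17},
    {"dp": [168,57,14],"yaw": -17},
    {"dp": [168,57,14],"yaw": -17},
  ],
)

```text
clock: 26.35
eef_pos: [474.6, 299.8, 211.2]
tcp_rot: [3.142, 0.0, 2.136]
contact_force: [-0.0, 0.0, -1.2]
opening: 0.656
grasp_force: 32.2
```

```bash
python3 - <<'E'
from h import *
plan((472.2,305,189))
c=r.get_calibration("wrist"); im=r.grab_frame("wrist"); np.save("w8c.npy",np.r_[c["rvec"],c["tvec"]])
cs=r.get_calibration("scene")
t=r.grab_frame("scene")[110:240,350:480]
cv2.imwrite("pics/w8.png",np.hstack([im[:,80:480],cv2.resize(t,(400,420),interpolation=cv2.INTER_CUBIC)])[:,:,::-1])
E
```

```text
tcp [474.6 299.8 211.2] yaw 2.136 q [ 0.56  0.28  1.8  -0.    1.06 -0.  ] -> dp [ 5.6  0.8 22.2] turn deg 0.0
```

View pics/w8.png

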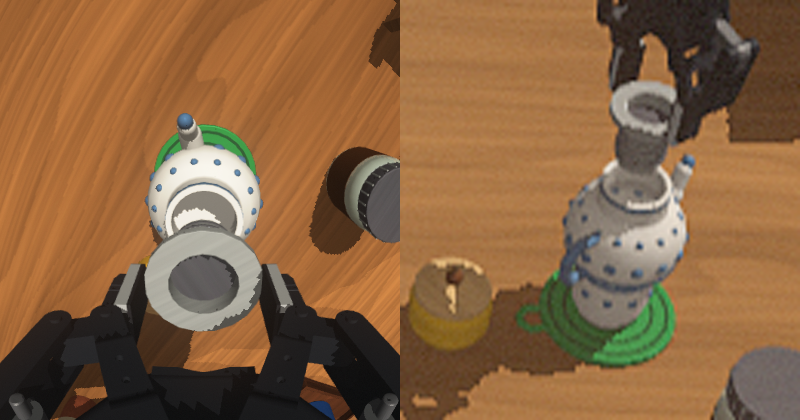

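```bash
python3 - <<'E'
from h import *
d=np.load("w8c.npy"); c=r.get_calibration("wrist"); c["rvec"],c["tvec"]=d[:3],d[3:]
for uv in ((225,282),(341,282),(283,231),(283,331)): print(at("wrist",uv,213.3,c).round(1))
print("pot rim l/r/top",[at("wrist",uv,141,c).round(1) for uv in ((247,212),(323,212),(285,183))])
plan((472.4,305,189))
E
```

```text
[449.8 286.8 213.3]
[496.6 316.6 213.3]
[458.9 324.2 213.3]
[489.3 276.3 213.3]
pot rim l/r/top [array([447.4, 297.2, 141. ]), array([490.3, 324.5, 141. ]), array([458.2, 327.6, 141. ])]
tcp [474.6 300.1 211.3] yaw 2.136 q [ 0.56  0.28  1.8  -0.    1.06 -0.  ] -> dp [ 5.3  0.8 22.3] turn deg 0.0
```

Call:
carry_out(
  targets=[
    {"dp": [3,1,0],"yaw": 0},
    {"dp": [4.5,1,4],"yaw": 0},
    {"dp": [4.5,1,10],"yaw": 0},
    {"dp": [4.5,1,16],"yaw": 0},
    {"dp": [4.5,1,20],"yaw": 0},
    {"dp": [4.5,1,24],"yaw": 0},
    {"dp": [4.5,1,28],"yaw": 0},
    {"dp": [4.5,1,32],"yaw": 0},
    {"dp": [4.5,1,32],"yaw": 0},
  ],
)

```text
clock: 27.58
eef_pos: [472.7, 304.8, 178.7]
tcp_rot: [-3.141, 0.0, 2.137]
contact_force: [0.6, -0.5, -1.1]
opening: 0.661
grasp_force: 32.2
```

Call:
carry_out(
  targets=[
    {"dp": [0,0,5],"yaw": 0},
    {"dp": [0,0,11],"yaw": 0},
    {"dp": [0,0,17],"yaw": 0},
    {"dp": [0,0,23],"yaw": 0},
    {"dp": [0,0,28],"yaw": 0},
    {"dp": [0,0,31],"yaw": 0},
    {"dp": [0,0,31],"yaw": 0},
    {"dp": [0,0,31],"yaw": 0},
  ],
)

```text
clock: 28.58
eef_pos: [473.0, 305.1, 148.2]
tcp_rot: [3.141, -0.0, 2.137]
contact_force: [0.3, -0.1, -0.7]
opening: 0.658
grasp_force: 32.2
```

Call:
carry_out(
  targets=[
    {"dp": [0,0,1],"yaw": 0},
    {"dp": [0,0,1.5],"yaw": 0},
    {"dp": [0,0,1.5],"yaw": 0},
  ],
)

```text
clock: 28.95
eef_pos: [472.9, 305.0, 146.5]
tcp_rot: [3.142, -0.0, 2.137]
contact_force: [0.3, -0.3, -0.8]
opening: 0.657
grasp_force: 32.2
```

Call:
carry_out(
  targets=[
    {"dp": [0,0,0.5],"yaw": 0},
    {"dp": [0,0,1],"yaw": 0},
    {"dp": [0,0,1.5],"yaw": 0},
    {"dp": [0,0,1.5],"yaw": 0},
  ],
)

```text
clock: 29.45
eef_pos: [473.0, 305.0, 145.1]
tcp_rot: [3.141, 0.0, 2.137]
contact_force: [-0.9, -0.3, 0.2]
opening: 0.66
grasp_force: 32.3
```

Call:
carry_out(
  targets=[
    {"dp": [0,0,0.4],"yaw": 0},
    {"dp": [0,0,0.6],"yaw": 0},
    {"dp": [0,0,0.6],"yaw": 0},
  ],
)

```text
clock: 29.82
eef_pos: [473.3, 305.2, 144.9]
tcp_rot: [3.141, -0.0, 2.137]
contact_force: [-0.0, -0.6, 5.8]
opening: 0.655
grasp_force: 32.8
```

Call:
carry_out(
  targets=[
    {"dp": [0,0,0],"yaw": 0},
    {"dp": [0,0,0],"yaw": 0},
    {"dp": [0,0,0],"yaw": 0},
    {"dp": [0,0,0],"yaw": 0},
    {"dp": [0,0,-5],"yaw": 0},
    {"dp": [0,0,-20],"yaw": 0},
    {"dp": [0,0,-45],"yaw": 0},
    {"dp": [0,0,-80],"yaw": 0},
    {"dp": [0,0,-110],"yaw": 0},
    {"dp": [0,0,-110],"yaw": 0},
    {"dp": [0,0,-110],"yaw": 0},
  ],
  fingers=1,
)

```text
clock: 31.2
eef_pos: [472.7, 304.8, 254.5]
tcp_rot: [3.141, -0.0, 2.137]
contact_force: [0.8, -0.1, -0.1]
opening: 1.001
grasp_force: 0.0
```

```bash
python3 - <<'E'
from h import *
plan((469.5,21.5,160),np.arctan2(21,469)+np.pi/2)
c=r.get_calibration("wrist"); im=r.grab_frame("wrist"); np.save("w9c.npy",np.r_[c["rvec"],c["tvec"]])
t=r.grab_frame("scene")[110:240,350:480]
cv2.imwrite("pics/w9.png",np.hstack([im[:,80:480],cv2.resize(t,(400,420),interpolation=cv2.INTER_CUBIC)])[:,:,::-1])
E
```

```text
tcp [472.7 304.8 254.5] yaw 2.137 q [0.57 0.24 1.75 0.   1.15 0.  ] -> dp [-237.4 -154.7   94.5] turn deg 29.9
```

View pics/w9.png

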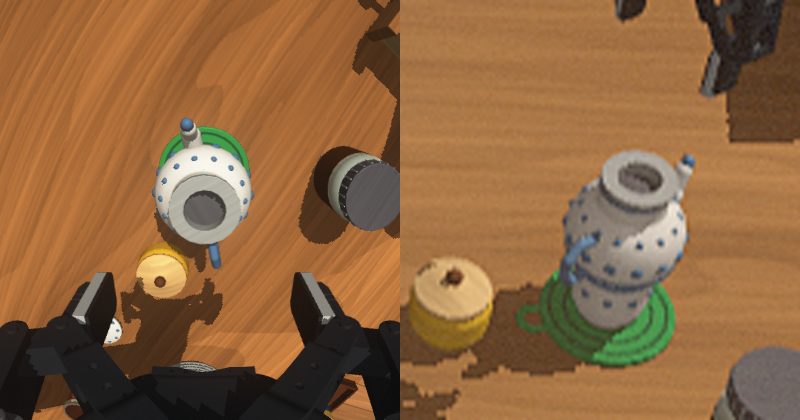

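The strainer hangs level, with the flange centred at about (284.5,209) in the full frame. Next the lid.

Call:
carry_out(
  targets=[
    {"dp": [-15,-10,0],"yaw": 2},
    {"dp": [-45,-29,5],"yaw": 6},
    {"dp": [-80,-52,15],"yaw": 10},
    {"dp": [-115,-75,30],"yaw": 15},
    {"dp": [-150,-98,50],"yaw": 19},
    {"dp": [-185,-121,70],"yaw": 24},
    {"dp": [-215,-140,85],"yaw": 27},
    {"dp": [-233,-152,92],"yaw": 30},
    {"dp": [-238,-155,94],"yaw": 30},
    {"dp": [-238,-155,94],"yaw": 30},
    {"dp": [-238,-155,94],"yaw": 30},
  ],
  fingers=-0.2,
)

```text
clock: 32.67
eef_pos: [469.9, 21.5, 160.7]
tcp_rot: [3.141, -0.0, 1.614]
contact_force: [0.2, 0.3, -0.1]
opening: 0.401
grasp_force: 0.0
```

```bash
python3 - <<'E'
from h import *
d=np.load("w9c.npy"); c=r.get_calibration("wrist"); c["rvec"],c["tvec"]=d[:3],d[3:]
print("basket",at("wrist",(284.5,209),147,c).round(1))
plan((469.5,20.5,34))
c=r.get_calibration("wrist"); im=r.grab_frame("wrist"); np.save("w10c.npy",np.r_[c["rvec"],c["tvec"]]); cv2.imwrite("pics/w10.png",cv2.resize(im[:,:,::-1][50:350,80:480],(800,600)))
E
```

```text
basket [472.5 306.8 147. ]
tcp [469.9  21.5 160.7] yaw 1.614 q [ 0.04  0.21  2.03  0.    0.9  -0.  ] -> dp [ -1.   -0.5 126.7] turn deg 0.0
```

View pics/w10.png

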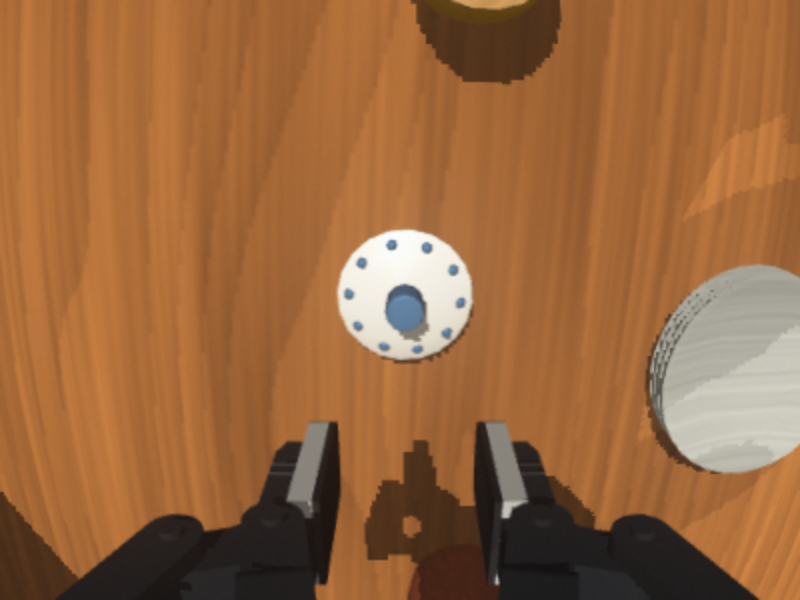

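Lid plate centre (405,295.5) and knob top (405,314) in the crop; in the full frame these are (282.3,197.5) and (282.3,206.8).

```bash
python3 - <<'E'
from h import *
d=np.load("w10c.npy"); c=r.get_calibration("wrist"); c["rvec"],c["tvec"]=d[:3],d[3:]
print("plate",at("wrist",(282.3,197.5),11,c),"knob",at("wrist",(282.3,206.8),36,c))
for z in (140,145,150,155,160,165): print(z,np.linalg.norm(at("wrist",(248.8,261.3),z,c)-at("wrist",(317.8,261.3),z,c)).round(1), at("wrist",(283.3,261.3),z,c).round(1))
plan((469.6,21,36))
E
```

```text
plate [469.25976979  19.76366319  11.        ] knob [469.33691861  19.18593445  36.        ]
140 37.1 [469.9  23.2 140. ]
145 35.9 [469.8  25.8 145. ]
150 34.7 [469.7  28.5 150. ]
155 33.5 [469.5  31.1 155. ]
160 32.3 [469.4  33.8 160. ]
165 31.1 [469.3  36.5 165. ]
tcp [470.   21.6 160.7] yaw 1.615 q [ 0.04  0.21  2.03  0.    0.9  -0.  ] -> dp [ -0.6  -0.4 124.7] turn deg 0.0
```

Call:
carry_out(
  targets=[
    {"dp": [-2,-1,15],"yaw": 0},
    {"dp": [-2,-1,40],"yaw": 0},
    {"dp": [-2,-1,70],"yaw": 0},
    {"dp": [-2,-1,95],"yaw": 0},
    {"dp": [-2,-1,110],"yaw": 0},
    {"dp": [-2,-1,120],"yaw": 0},
    {"dp": [-2,-1,127],"yaw": 0},
    {"dp": [-2,-1,131],"yaw": 0},
    {"dp": [-2,-1,132],"yaw": 0},
    {"dp": [-2,-1,132],"yaw": 0},
  ],
)

```text
clock: 33.98
eef_pos: [469.1, 18.9, 28.7]
tcp_rot: [3.141, 0.0, 1.613]
contact_force: [-0.6, 0.2, 1.3]
opening: 0.399
grasp_force: 0.0
```

Call:
carry_out(
  targets=[
    {"dp": [0,0,0],"yaw": 0},
    {"dp": [0,0,0],"yaw": 0},
    {"dp": [0,0,0],"yaw": 0},
    {"dp": [0,0,0],"yaw": 0},
    {"dp": [0,0,0],"yaw": 0},
    {"dp": [0,0,0],"yaw": 0},
  ],
  fingers=-1,
  grip_force=30,
)

```text
clock: 34.72
eef_pos: [469.2, 18.9, 28.8]
tcp_rot: [3.141, 0.0, 1.614]
contact_force: [-1.0, 0.3, 6.3]
opening: 0.181
grasp_force: 29.2
```

Call:
carry_out(
  targets=[
    {"dp": [0,0,-4],"yaw": 0},
    {"dp": [0,0,-15],"yaw": 0},
    {"dp": [0,0,-40],"yaw": 0},
    {"dp": [0,0,-70],"yaw": 0},
    {"dp": [0,0,-100],"yaw": 0},
    {"dp": [0,0,-130],"yaw": 0},
    {"dp": [0,0,-160],"yaw": 0},
    {"dp": [0,0,-180],"yaw": 0},
    {"dp": [0,0,-185],"yaw": 0},
    {"dp": [0,0,-185],"yaw": 0},
    {"dp": [0,0,-185],"yaw": 0},
  ],
)

```text
clock: 36.1
eef_pos: [468.2, 18.9, 212.5]
tcp_rot: [-3.14, 0.0, 1.614]
contact_force: [0.3, 0.0, -1.9]
opening: 0.181
grasp_force: 29.3
```

```bash
python3 - <<'E'
from h import *
s=r.sense();print(s["grasp_force"],s["opening"],s["contact_force"].round(1),s["wrist_torque"].round(2))
plan((472.6,305.8,200),np.arctan2(305,472)+np.pi/2)
E
```

```text
29.305501878261566 0.180958207392962 [ 0.3  0.  -1.9] [0.   0.04 0.01]
tcp [468.2  18.9 212.5] yaw 1.614 q [ 0.04  0.14  1.98 -0.    1.02 -0.01] -> dp [286.5  16.6  12.5] turn deg -30.4
```

Call:
carry_out(
  targets=[
    {"dp": [12,1,0],"yaw": -1},
    {"dp": [38,2,0],"yaw": -4},
    {"dp": [70,4,0],"yaw": -7},
    {"dp": [105,6,0],"yaw": -11},
    {"dp": [140,8,0],"yaw": -15},
    {"dp": [175,10,0],"yaw": -18},
    {"dp": [210,12,0],"yaw": -22},
    {"dp": [242,14,3],"yaw": -25},
    {"dp": [268,16,7],"yaw": -28},
    {"dp": [282,16.5,11],"yaw": -30},
    {"dp": [286,16.5,12],"yaw": -30},
    {"dp": [286,16.5,12],"yaw": -30},
  ],
)

```text
clock: 37.6
eef_pos: [472.8, 305.0, 201.1]
tcp_rot: [-3.141, 0.0, 2.137]
contact_force: [0.3, -0.3, -0.1]
opening: 0.182
grasp_force: 29.3
```

Call:
carry_out(
  targets=[
    {"dp": [0,0,0],"yaw": 0},
    {"dp": [0,0,0],"yaw": 0},
    {"dp": [0,0,0],"yaw": 0},
  ],
)

```text
clock: 37.98
eef_pos: [473.2, 305.0, 201.6]
tcp_rot: [3.141, 0.0, 2.136]
contact_force: [0.3, 0.8, -0.8]
opening: 0.184
grasp_force: 29.3
```

```bash
python3 - <<'E'
from h import *
plan((472.7,305.7,177))
c=r.get_calibration("wrist"); im=r.grab_frame("wrist"); np.save("w11c.npy",np.r_[c["rvec"],c["tvec"]])
t=r.grab_frame("scene")[110:240,350:480]
cv2.imwrite("pics/w11.png",np.hstack([im[:,80:480],cv2.resize(t,(400,420),interpolation=cv2.INTER_CUBIC)])[:,:,::-1])
E
```

```text
tcp [473.2 305.  201.6] yaw 2.136 q [ 0.57  0.3   1.8  -0.    1.04  0.  ] -> dp [ 0.9 -0.1 24.6] turn deg 0.0
```

View pics/w11.png

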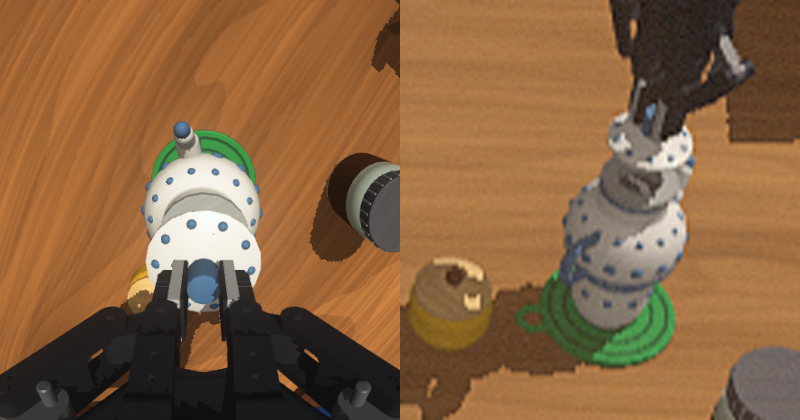

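```bash
python3 - <<'E'
from h import *
d=np.load("w11c.npy"); c=r.get_calibration("wrist"); c["rvec"],c["tvec"]=d[:3],d[3:]
t=np.array([np.cos(2.136),np.sin(2.136),0])
print("lid",at("wrist",(283.5,208.5),182.5,c)-31*t,(at("wrist",(226,261),182.5,c)+at("wrist",(341,261),182.5,c))/2)
print("basket",at("wrist",(284,194.5),146,c)-29*t)
E
```

```text
lid [472.62189522 306.03036887 182.5       ] [471.99279337 307.14990148 182.5       ]
basket [473.66793211 305.00325515 146.        ]
```

Call:
carry_out(
  targets=[
    {"dp": [-0.5,0.3,8],"yaw": 0},
    {"dp": [-0.5,0.3,16],"yaw": 0},
    {"dp": [-0.5,0.3,22],"yaw": 0},
    {"dp": [-0.5,0.3,26],"yaw": 0},
    {"dp": [-0.5,0.3,28],"yaw": 0},
    {"dp": [-0.5,0.3,30],"yaw": 0},
    {"dp": [-0.5,0.3,31],"yaw": 0},
    {"dp": [-0.5,0.3,31],"yaw": 0},
    {"dp": [-0.5,0.3,31],"yaw": 0},
  ],
)

```text
clock: 39.2
eef_pos: [473.7, 305.1, 170.5]
tcp_rot: [3.141, -0.0, 2.137]
contact_force: [-0.3, 0.8, -1.3]
opening: 0.179
grasp_force: 29.3
```

Call:
carry_out(
  targets=[
    {"dp": [0,0,0.5],"yaw": 0},
    {"dp": [0,0,1],"yaw": 0},
    {"dp": [0,0,1.5],"yaw": 0},
    {"dp": [0,0,1.5],"yaw": 0},
  ],
)

```text
clock: 39.7
eef_pos: [473.6, 305.1, 168.8]
tcp_rot: [-3.141, 0.0, 2.137]
contact_force: [-0.5, 0.2, -1.0]
opening: 0.183
grasp_force: 29.3
```

Call:
carry_out(
  targets=[
    {"dp": [0,0,0.5],"yaw": 0},
    {"dp": [0,0,1],"yaw": 0},
    {"dp": [0,0,1.3],"yaw": 0},
    {"dp": [0,0,1.3],"yaw": 0},
  ],
)

```text
clock: 40.2
eef_pos: [473.7, 305.1, 167.8]
tcp_rot: [3.141, 0.0, 2.137]
contact_force: [-1.4, -0.6, 3.1]
opening: 0.183
grasp_force: 29.6
```

Call:
carry_out(
  targets=[
    {"dp": [0,0,0],"yaw": 0},
    {"dp": [0,0,0],"yaw": 0},
    {"dp": [0,0,0],"yaw": 0},
    {"dp": [0,0,0],"yaw": 0},
    {"dp": [0,0,-5],"yaw": 0},
    {"dp": [0,0,-20],"yaw": 0},
    {"dp": [0,0,-45],"yaw": 0},
    {"dp": [0,0,-80],"yaw": 0},
    {"dp": [0,0,-110],"yaw": 0},
    {"dp": [0,0,-110],"yaw": 0},
    {"dp": [0,0,-110],"yaw": 0},
  ],
  fingers=0,
)

```text
clock: 41.58
eef_pos: [473.4, 305.0, 277.7]
tcp_rot: [3.142, 0.0, 2.137]
contact_force: [-0.4, 0.3, 0.1]
opening: 0.499
grasp_force: 0.0
```

```bash
python3 - <<'E'
from h import *
im=r.grab_frame("wrist")
t=r.grab_frame("scene")[110:240,350:480]
cv2.imwrite("pics/w12.png",np.hstack([im[:,80:480],cv2.resize(t,(400,420),interpolation=cv2.INTER_CUBIC)])[:,:,::-1])
E
```

```text
(no output)
```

All 14 picture views are used, so I'll check the lid numerically.

```bash
python3 - <<'E'
from h import *
c=r.get_calibration("wrist"); im=r.grab_frame("wrist")
h=cv2.cvtColor(im,cv2.COLOR_RGB2HSV)
K=np.array([[c["fx"],0,c["cx"]],[0,c["fy"],c["cy"]],[0,0,1]])
pr=lambda P:cv2.fisheye.projectPoints(np.array(P,float).reshape(-1,1,3),np.array(c["rvec"]),np.array(c["tvec"]),K,np.zeros(4))[0][:,0]
k=cv2.inRange(h,(95,90,50),(125,255,255))
n,l,s,ce=cv2.connectedComponentsWithStats(k)
g=pr([[473,305.3,175],[473,305.3,149]]); print("pred knob top, plate",g)
for i in range(1,n):
    if s[i,4]>8: print(ce[i].round(1),s[i,4], at("wrist",ce[i],175 if s[i,4]>100 else 150).round(1))
E
```

```text
pred knob top, plate [[283.79727436 212.91518721]
 [283.80593601 202.61912375]]
[267.6 121. ] 70 [425.3 356.1 150. ]
[294.3 142. ] 13 [452.4 353.2 150. ]
[253.7 150.4] 11 [428.5 329.9 150. ]
[312.9 151.8] 10 [469.4 354.7 150. ]
[274.5 153.8] 10 [444.2 336.5 150. ]
[292.7 154.3] 10 [456.8 344.  150. ]
[258. 161.] 9 [436.  324.3 150. ]
[308.4 162.7] 9 [471.3 345.2 150. ]
[277.3 174.5] 14 [455.3 323.1 150. ]
[296. 176.] 13 [468.9 330.3 150. ]
[318.9 176.3] 9 [484.9 340.4 150. ]
[260.6 184.4] 13 [448.1 308.6 150. ]
[310.5 188.1] 15 [484.7 328.2 150. ]
[253.8 201.2] 11 [450.8 293.1 150. ]
[284.3 211.6] 282 [472.7 306.4 175. ]
[314.2 205.6] 12 [495.9 317.3 150. ]
[258.7 218.3] 10 [462.3 282.1 150. ]
[290.7 230.9] 9 [491.7 287.1 150. ]
[294.  245.8] 101 [494.8 286.2 175. ]
[388.7 388.8] 578 [688.8 189.9 175. ]
```

The lid's opposite dots all have midpoints near (473.4,305.2), and the knob is at (472.7,306.4). The lid is therefore level and centred on the stack, and the arm is clear.

```bash
python3 -c "
from rig import r
print(r.sign_off())"
```

```text
the job is handed in; nothing more can be done
None
```

I stacked the tea set on the trivet: cup, teapot, strainer and lid, each centred to within about 2 mm and level by my measurements. I handed the job in after about 42 s on the robot's clock; `sign_off` returned no verdict.

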